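# Set the packing gauge to its end stop

### The arm

A 6-joint arm with a two-finger parallel gripper is mounted at the origin on the work surface. World frame = base frame: x ahead of the robot, y to its left, z up, the work surface at z = 0. Lengths are in m, angles in rad, forces in N, time in s.
With the tool pointing down it reaches from about 0.325 to 0.775 m from the base axis. Payload 5.5 kg.
Tool frame: the origin (TCP) lies at the centre of the arm's flange, where the gripper is bolted on; the fingertips stand 173 mm ahead of it and the grasp point (between the pads) lies 155 mm ahead of it; z points along the fingers, y is the line along which they close (so a half turn about z gives the same grasp; the last joint's range is limited). The gripper opens to 85 mm and grips with 20 to 120 N. Pads are 22 mm wide; open, the fingers measure 114 mm over their backs; the gripper's body (76 mm by 85 mm) begins 54 mm behind the grasp point. The pads swing forward as they close: fully open they stand 13 mm farther back than shut.
Start: joints at [1.072, 0.091, 1.231, -0, 1.82, -0.057], TCP at [0.257, 0.542, 0.405] pointing down, gripper open.
Joint ranges: [-2.87, 2.87], [-0.86, 2.18], [0.17, 2.46], [-1.51, 4.65], [0.06, 2.69], [-2.65, 2.65]. Speed limits (rad/s): [2.57, 2.57, 3.01, 3.14, 3.14, 3.14].

### API

Orientations are given as [roll, pitch, yaw] about the fixed x, y, z axes, in that order (R = Rz(yaw) Ry(pitch) Rx(roll)).
In Python, from bench import arm, optics gives the robot as it stands.
- The arm moves only by the tool play_rows, never from a script. Its argument "deltas" is a list of rows, each a list of 5 numbers: the shift along the world's x, y, z in cm, then the turn about the world's z in rad, then the opening, from 0 (shut) to 1 (fully open). In form: [[dx, dy, dz, twist, grip], ...]. A call has 1 to 5 rows; each row is the pose to reach, as a shift and turn from the pose commanded when the call began; what a row does not reach only later rows make up. A row lasts 1/8 s, in which the tool goes at most 62.5 mm and 10.7 degrees, less where a joint would pass 70% of its speed; a pose out of reach is approached as far as the arm can. A call with a gripper value outside its range is refused whole. The fingers move at their own pace and stop on an object; "newtons" is the grip in N (left out, the last holds). Time passes only in rows, so rows that repeat a pose let the fingers close. It gives the time, the measured TCP pose, the force, the opening and the grip force at its end, in the units of the state.
- arm.observe(): the state, without advancing time (a new reading comes with each control period).
- optics.capture(name): name is "scene" or "side" or "wrist"; returns the picture (420x560x3 uint8, red, green, blue); there is no depth.
- optics.get_calibration(name): a dict with "fx", "fy", "cx", "cy" (pixels), "R" (3x3) and "t" (3): a world point X has camera coordinates R X + t; the wrist camera has in their place "T_tool_cam" (4x4, takes a point from camera to tool coordinates, whose origin is the TCP and whose axes are the flange's). Camera axes: x right, y down, z forward; pixel columns grow to the right and rows downward; lengths in m; the calibration is good to about 2 mm. A picture is of the moment at which its call begins: read the wrist's pose just before it. get_calibration takes no time and is no camera call.
- arm.sign_off(): hands the job in; it is judged then, once.
The state is a dict: "time": time; "joint_pos": joint angles; "dq": joint speeds; "joint_torque": joint torques, N m; "position": TCP position; "ee_rot": TCP orientation; "wrist_force": force on the tool from outside, world axes, zero at the start; "wrist_torque": the same for the moment, N m; "grip_width": finger opening in m; "gripper_force": force on a finger pad.
Only numpy, scipy, OpenCV 4.12 (cv2) and the standard library are available. Lean on these libraries where they do the work, as an engineer would, in place of code of your own. Each camera call takes 0.05 s, during which the arm holds its last target. There are 200 camera calls.

### The job

The packing gauge has to be opened to its widest setting: with a fingertip, press the red lock button on the blue carriage and hold it down while you slide the carriage along the rail until it is right up against the yellow end stop, then take the hand away so that the button comes up and the carriage is locked there. Do not pick anything up, and leave the packs and other things on the table where they are.

Things in the scene. Friction and masses are not known exactly. Their poses are not given: they have to be found in the camera images.
- gauge: Packing gauge, fixed to the table: plywood board 200 x 380 x 12 mm with an aluminium rail (26 wide, top 30 above the table). Origin on the table plane under the rail's centre line, at mid-travel. y axis along the rail towards the yellow end stop, x axis from the rail across the board to the fences, z up. Place and yaw vary: the rail may point any way, so the stop may be left, right, near or far.
- stop (a point): Middle of the black buffer face of the end stop (yellow block, 70 wide along gauge x, 60 high above the table), 42 mm above the table, at gauge x = 0, y = 0.13. The leading face of the carriage meets it at the end of the travel.
- carriage_mid (a point): Centre of the blue carriage's deck, 52 mm above the table. Carriage 64 (gauge x) x 80 (y); two blue cheeks 10 thick stand across its ends to 74 above the table, 60 clear between them along y, open at both x sides. A 6 mm thick aluminium fence, top 60 above the table, reaches from it over the board to gauge x = 0.145. Lies at gauge x = 0, y = joint carriage - 0.09.
- carriage (a joint): Position of the carriage along the rail, m, growing along gauge +y: 0 at the end far from the stop, 0.18 against the end stop; starts near 0.01. With the lock released it slides with about 1.5 N plus a little drag, and can be dragged by a fingertip pressing the button or pushed by a cheek; locked, it only rattles within about 5 mm.
- lock (a joint): How far the lock button is pressed, m: 0 up, 0.008 fully down. Sprung: about 3 N to start, 6 N fully down. It frees a bolt from teeth 12 mm apart inside the rail: clear from about 0.0045 down. Let go between two notches, the bolt rests under a tooth and the button stays half down; against the end stop (carriage within 4 mm of 0.18) there is a notch, and it comes right up.
- lock_top (a point): Centre of the top face of the red lock button, a flat pad 50 (gauge x) x 44 (gauge y) mm on the carriage between the cheeks; 62 above the table when up, 54 when fully down. The cheeks' inner faces stand 30 mm either side of it along the rail and rise 12 above the raised pad. It travels with the carriage.
- pack_bed: Bystander, to be left alone: white medicine pack with yellow band, 85 x 50 x 40, lying on the gauge's board by the fixed fence. Origin at the centre of its underside.
- pack_left: Bystander, to be left alone: white pack with green band, 95 x 50 x 38, lying on the table about 0.14 m from the rail on the side away from the fences. Origin at the centre of its underside.
- pack_right: Bystander, to be left alone: white pack with orange band, 80 x 55 x 42, lying on the table about 0.14 m from the rail on the side away from the fences. Origin at the centre of its underside.
- tablets: Bystander, to be left alone: amber tablet jar with white cap, 44 across, 75 high, standing by the board, on the fence side. Origin at the centre of its underside.
- stamp: Bystander, to be left alone: dark wooden hand stamp, 34 across, 67 high, standing by the board, on the fence side. Origin at the centre of its underside.
- mug: Bystander, to be left alone: blue mug, 80 across, 90 high, on the table to the right. Origin at the centre of its underside.
- tape: Bystander, to be left alone: clear roll of packing tape lying flat, 96 across, 48 high, on the table to the left. Origin at the centre of its underside.

How it is judged:
On the way, in this order (a step that is already met when the one before it is completed fails the run):
1. the lock button is pressed down with the carriage still near its start (value of joint lock above 0.0045 m and distance of lock_top from where it was at the start of the episode below 0.03 m), for 0.04 s.
2. the carriage reaches the end stop with the button still held down (value of joint carriage above 0.176 m and value of joint lock above 0.0025 m), for 0.04 s.
At the end, for the whole second after the job is handed in: The carriage is within 4 mm of the end stop and at rest, the lock button is up (within 1 mm), and no bystander is more than 20 mm from where it began (value of joint carriage above 0.176 m and value of joint lock below 0.001 m and velocity of joint carriage between -0.005 and 0.005 m/s and not (distance of any of pack_bed, pack_left, pack_right, tablets, stamp, mug, tape from where it was at the start of the episode above 0.02 m)); the robot touches nothing.
It fails at once if a bystander is pushed more than 20 mm, lifted or knocked over (distance of any of pack_bed, pack_left, pack_right, tablets, stamp, mug, tape from where it was at the start of the episode above 0.02 m or angle between any of pack_bed, pack_left, pack_right, tablets, stamp, mug, tape's own z axis and vertical above 0.5 rad).
It also fails if it takes over 38 s, if anything falls off the work surface, if the arm or the gripper's body presses on something with over 40 N, if the wrist force passes 120 N, or if a joint passes its speed limit or range.

## Working session

There is one attempt and no reset: what is moved stays moved. The work goes in short steps, Python scripts to look and compute and a tool call to move; the robot and the scene stay as the last step left them, time stands still between calls to the robot, and variables do not carry over. Pictures are saved under pics/ and viewed, at most 10 in all, crops included, and the job is handed in when it is done.

Besides the shell and the picture viewer there is one more tool, called in YAML: its name, and indented under it one key for each argument. play_rows: Moves the arm, as the interface text tells. Its arguments: {"type":"object","properties":{"deltas":{"type":"array"},"newtons":{"type":"number"}},"required":["deltas"]}

```bash
mkdir -p pics
cat > h.py <<'E'
import numpy as np, cv2
from bench import arm, optics
def ray(c,u,v):
    R=np.array(c["R"]);t=np.array(c["t"])
    d=R.T@np.array([(u-c["cx"])/c["fx"],(v-c["cy"])/c["fy"],1]);return -R.T@t,d
def onz(c,u,v,z):
    o,d=ray(c,u,v);return o+d*(z-o[2])/d[2]
def blobs(im,lo,hi,lo2=None,hi2=None,n=3):
    h=cv2.cvtColor(im,cv2.COLOR_RGB2HSV);m=cv2.inRange(h,lo,hi)
    if lo2: m|=cv2.inRange(h,lo2,hi2)
    k,l,s,c=cv2.connectedComponentsWithStats(m)
    o=sorted(range(1,k),key=lambda i:-s[i][4])[:n]
    return [(s[i][4],c[i],l==i) for i in o if s[i][4]>25]
E
python3 - <<'E'
from h import *
ims=[]
for n in("scene","side"):
    im=optics.capture(n);c=optics.get_calibration(n);ims.append(im)
    np.save(n,im)
    for nm,a,z in(("red",((0,130,70),(8,255,255),(172,130,70),(180,255,255)),.062),("yel",((22,130,100),(34,255,255)),.06),("blue",((100,120,50),(125,255,255)),.07)):
        for b in blobs(im,*a): print(n,nm,b[0],b[1].round(1),onz(c,*b[1],z).round(3))
    cv2.imwrite(f"pics/{n}.png",im[:,:,::-1])
E
```

```text
scene red 15240 [ 64.4 364.6] [ 1.284 -0.014  0.062]
scene red 2966 [229.7 383.9] [1.026 0.307 0.062]
scene red 1214 [546.8 398.2] [0.512 0.862 0.062]
scene yel 146 [240.9 258.9] [0.763 0.045 0.06 ]
scene yel 30 [274.2 186.9] [ 0.473 -0.109  0.06 ]
scene blue 1002 [332.4  32.4] [-0.601 -0.755  0.07 ]
scene blue 167 [329.2  72.4] [-0.259 -0.484  0.07 ]
scene blue 95 [288.1 219.4] [0.554 0.039 0.07 ]
side red 11793 [128.1 163.4] [1.172 0.182 0.062]
side red 6531 [528.6 372.5] [-0.394 -0.053  0.062]
side red 5385 [ 34.3 379.2] [0.646 0.912 0.062]
side yel 74 [225.9 196. ] [0.754 0.043 0.06 ]
side yel 29 [313.5 212.8] [ 0.454 -0.114  0.06 ]
side blue 75 [276.2 226.3] [0.507 0.032 0.07 ]
side blue 26 [268.1 215.9] [0.562 0.015 0.07 ]
```

View pics/scene.png

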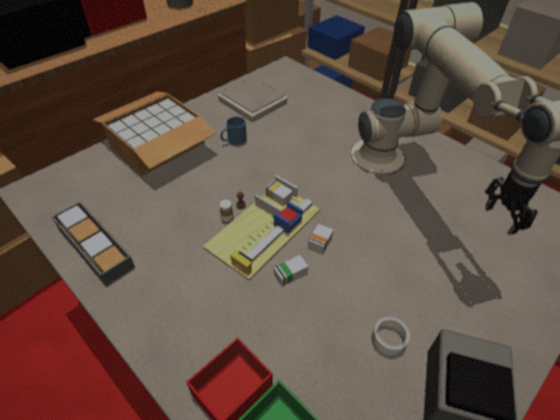

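View pics/side.png

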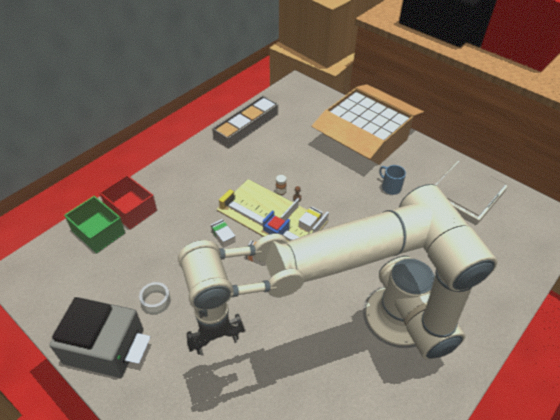

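The carriage with the red button is at about scene (288,216) / side (276,225). The yellow stop is at scene (241,259) / side (226,198), so the rail runs away from the robot. Next I measure within that region.

Run:
```python
from h import *
def tri(p,q):
    A=[];b=[]
    for n,(u,v) in(("scene",p),("side",q)):
        o,d=ray(optics.get_calibration(n),u,v);d/=np.linalg.norm(d);P=np.eye(3)-np.outer(d,d);A.append(P);b.append(P@o)
    return np.linalg.solve(sum(A),sum(b))
P={}
for n,(x0,y0,x1,y1) in(("scene",(260,195,315,240)),("side",(255,205,300,240))):
    im=np.load(n+".npy");c=optics.get_calibration(n);m=np.zeros_like(im);m[y0:y1,x0:x1]=im[y0:y1,x0:x1]
    for b in blobs(m,(0,130,50),(10,255,255),(170,130,50),(180,255,255),n=2): print(n,"red",b[0],b[1],onz(c,*b[1],.062).round(4)); P.setdefault(n,b[1])
print("tri red",tri(P["scene"],P["side"]),"tri stop",tri((240.9,258.9),(225.9,196)))
a=cv2.resize(np.load("scene.npy")[165:285,190:345],None,fx=5,fy=5,interpolation=2)
cv2.imwrite("pics/crop.png",a[:,:,::-1])
print(optics.get_calibration("wrist"))
```

```text
scene red 136 [288.28676471 213.91176471] [0.5305 0.0171 0.062 ]
side red 121 [275.81818182 222.31404959] [0.5251 0.0142 0.062 ]
tri red [0.5271408  0.01295635 0.05764866] tri stop [0.75877755 0.03938767 0.05231173]
{'fx': 317.919214723583, 'fy': 317.919214723583, 'cx': 283.9354279946876, 'cy': 209.3754426157377, 'T_tool_cam': array([[-2.29643073e-04, -9.63628483e-01, -2.67245381e-01,
         6.85752385e-02],
       [ 9.99999699e-01, -2.30739505e-05, -7.76096811e-04,
         1.26352142e-03],
       [ 7.41702586e-04, -2.67245479e-01,  9.63628198e-01,
         3.06690428e-02],
       [ 0.00000000e+00,  0.00000000e+00,  0.00000000e+00,
         1.00000000e+00]])}
```

View pics/crop.png

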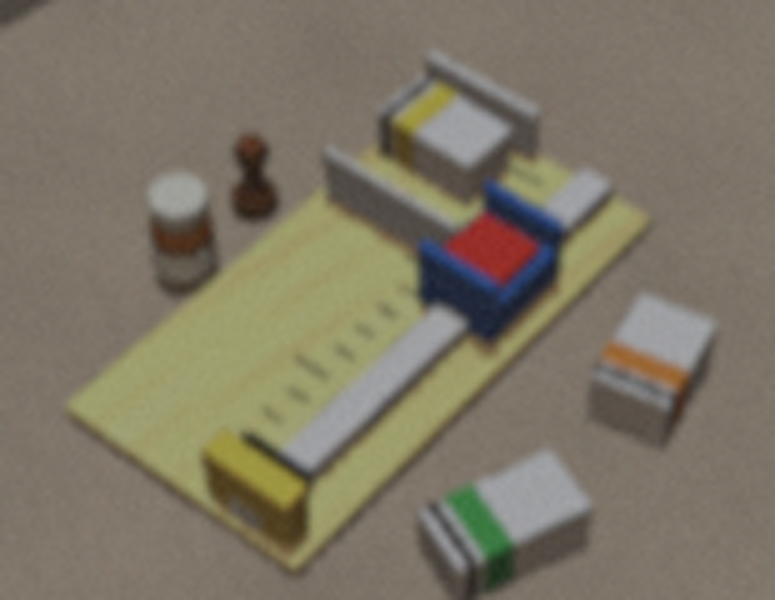

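play_rows:
  deltas:
    - [5,-6,0,0,0]
    - [10,-12,0,0,0]
    - [14,-18,0,0,0]
    - [18,-24,0,0,0]
    - [22,-30,0,0,0]

```text
time: 0.72
position: [0.4439, 0.2903, 0.4042]
ee_rot: [-3.141, -0.0, 2.7]
wrist_force: [1.6, 0.8, 0.1]
grip_width: -0.0
gripper_force: 0.0
```

play_rows:
  deltas:
    - [2,-6,0,0,0]
    - [4,-12,0,0,0]
    - [5,-18,0,0,0]
    - [5,-22.5,0,0,0]
    - [5,-22.5,0,0,0]

```text
time: 1.35
position: [0.4932, 0.0644, 0.4043]
ee_rot: [-3.141, -0.0, 2.695]
wrist_force: [-0.3, 0.0, 0.7]
grip_width: -0.0001
gripper_force: 0.0
```

play_rows:
  deltas:
    - [0,0,0,0,0]
    - [0,0,0,0,0]
    - [0,0,0,0,0]

```text
time: 1.72
position: [0.493, 0.0681, 0.4046]
ee_rot: [3.142, -0.0, 2.702]
wrist_force: [0.5, 0.2, -0.5]
grip_width: -0.0002
gripper_force: 0.0
```

Run:
```python
from h import *
s=arm.observe();print({k:np.round(s[k],3) for k in("time","position","ee_rot","wrist_force","grip_width","joint_pos")})
np.save("pose",np.r_[s["position"],s["ee_rot"]])
im=optics.capture("wrist");np.save("wrist",im);cv2.imwrite("pics/w1.png",im[:,:,::-1])
```

```text
{'time': np.float64(1.725), 'position': array([0.493, 0.068, 0.405]), 'ee_rot': array([ 3.142, -0.   ,  2.702]), 'wrist_force': array([ 0.451,  0.244, -0.456]), 'grip_width': np.float64(-0.0), 'joint_pos': array([ 0.069, -0.184,  1.498,  0.   ,  1.828, -1.062])}
```

View pics/w1.png

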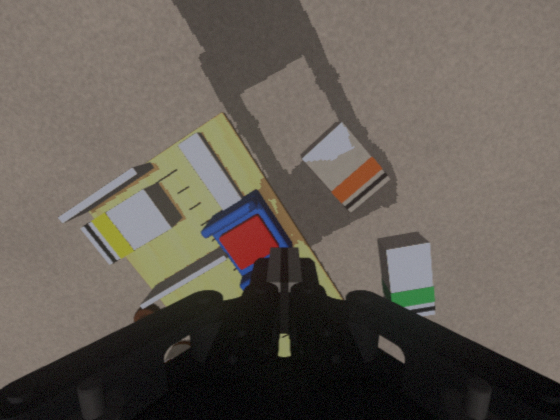

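The wrist view shows the pad at about (250,240), with the fingertip hiding its lower-right corner. The rail strip runs from (190,136) to (230,205), and the board's right edge from (225,114) to (343,297).

Run:
```python
from h import *
from scipy.spatial.transform import Rotation as Ro
p=np.load("pose.npy");W=np.eye(4);W[:3,:3]=Ro.from_euler("xyz",p[3:]).as_matrix();W[:3,3]=p[:3]
c=optics.get_calibration("wrist");M=np.linalg.inv(W@c["T_tool_cam"]);c["R"]=M[:3,:3];c["t"]=M[:3,3]
g=lambda u,v,z:onz(c,u,v,z)
im=np.load("wrist.npy")
b=blobs(im,(0,130,50),(10,255,255),(170,130,50),(180,255,255),n=2)
for a,ce,m in b: print(a,ce,g(*ce,.062))
cnt=cv2.findContours(b[0][2].astype(np.uint8),0,1)[0][0][:,0]
pts=np.float32([g(u,v,.062)[:2]*1000 for u,v in cnt])
r=cv2.minAreaRect(pts);print(r)   # mm
for a,q,z in(((225,114),(343,297),.012),((180,140),(217,211),.03),((200,132),(243,200),.03)):
    A,B=g(*a,z),g(*q,z);d=B-A;print(A.round(4),B.round(4),"yaw",np.arctan2(d[1],d[0]))
c2=optics.get_calibration("scene")
# black buffer top edge in scene crop -> full px: (247,434)->(310,470) at z~.06 (crop/5+offset)
for u,v in((247,434),(310,470)): print("buffer",onz(c2,190+u/5,165+v/5,.056).round(4))
for u,v in((305,150),(75,405),(297,572),(648,218)): print("board",onz(c2,190+u/5,165+v/5,.012).round(4))
```

```text
1796 [248.55178174 241.56291759] [0.52549452 0.01301823 0.062     ]
578 [357.70588235 177.95847751] [0.51153029 0.14136208 0.062     ]
((526.468505859375, 13.098005294799805), (43.89051818847656, 49.663265228271484), 6.430920124053955)
[0.3971 0.0434 0.012 ] [0.6595 0.0743 0.012 ] yaw 0.11747784942817743
[ 0.4018 -0.0094  0.03  ] [ 0.4873 -0.0112  0.03  ] yaw -0.021124081550680997
[0.4036 0.0138 0.03  ] [0.4884 0.021  0.03  ] yaw 0.08553036419235395
buffer [0.7463 0.0195 0.056 ]
buffer [0.737  0.0665 0.056 ]
board [ 0.5278 -0.1722  0.012 ]
board [ 0.7901 -0.1022  0.012 ]
board [0.7731 0.0924 0.012 ]
board [0.3995 0.0449 0.012 ]
```

play_rows:
  deltas:
    - [1.5,-2.5,0,0.15,0]
    - [3.4,-5.5,0,0.3,0]
    - [3.4,-5.5,-4,0.45,0]
    - [3.4,-5.5,-8,0.55,0]
    - [3.4,-5.5,-12,0.55,0]

```text
time: 2.4
position: [0.5271, 0.0125, 0.2834]
ee_rot: [3.142, 0.0, -3.032]
wrist_force: [0.4, -0.0, 0.2]
grip_width: 0.0003
gripper_force: 0.0
```

play_rows:
  deltas:
    - [0,0,0,0,0]
    - [0,0,0,0,0]
    - [0,0,0,0,0]

```text
time: 2.78
position: [0.5276, 0.0122, 0.2874]
ee_rot: [-3.141, 0.004, -3.033]
wrist_force: [-0.1, -0.1, -0.5]
grip_width: -0.0002
gripper_force: 0.0
```

play_rows:
  deltas:
    - [0,0,-2,0,0]
    - [0,0.1,-4,0,0]
    - [0,0.1,-4.6,0,0]
    - [0,0.1,-4.8,0,0]
    - [0,0.1,-4.8,0,0]

```text
time: 3.4
position: [0.5272, 0.0131, 0.2368]
ee_rot: [-3.142, 0.0, -3.033]
wrist_force: [0.7, 0.3, -0.7]
grip_width: 0.0002
gripper_force: 0.0
```

play_rows:
  deltas:
    - [0,0,-0.2,0,0]
    - [0,0,-0.4,0,0]
    - [0,0,-0.4,0,0]

```text
time: 3.78
position: [0.5273, 0.013, 0.2334]
ee_rot: [-3.141, 0.002, -3.033]
wrist_force: [0.7, 0.4, 3.4]
grip_width: 0.0003
gripper_force: 1.7
```

Contact is at the expected height: 3.4 N on the button. Next I press further down.

play_rows:
  deltas:
    - [0,0,-0.2,0,0]
    - [0,0,-0.4,0,0]
    - [0,0,-0.6,0,0]
    - [0,0,-0.7,0,0]
    - [0,0,-0.7,0,0]

```text
time: 4.4
position: [0.5275, 0.0131, 0.2274]
ee_rot: [-3.141, 0.003, -3.033]
wrist_force: [-0.8, -0.3, 10.6]
grip_width: 0.0001
gripper_force: 5.2
```

play_rows:
  deltas:
    - [0,0,-0.1,0,0]
    - [0,0,-0.1,0,0]

```text
time: 4.65
position: [0.5277, 0.0131, 0.2273]
ee_rot: [-3.141, 0.004, -3.033]
wrist_force: [-0.8, 0.4, 13.6]
grip_width: -0.0001
gripper_force: 6.8
```

play_rows:
  deltas:
    - [0.5,0.06,0,0,0]
    - [1.3,0.15,0,0,0]
    - [2.2,0.25,0,0,0]
    - [3.1,0.36,0,0,0]
    - [4,0.46,0,0,0]

```text
time: 5.28
position: [0.5679, 0.0178, 0.2273]
ee_rot: [-3.141, 0.004, -3.033]
wrist_force: [-2.5, -0.6, 14.1]
grip_width: -0.0003
gripper_force: 6.9
```

play_rows:
  deltas:
    - [0.8,0.09,0,0,0]
    - [1.6,0.18,0,0,0]
    - [2.4,0.28,0,0,0]
    - [3.2,0.37,0,0,0]
    - [4,0.46,0,0,0]

```text
time: 5.9
position: [0.6078, 0.0224, 0.2273]
ee_rot: [-3.141, 0.004, -3.033]
wrist_force: [-2.3, 0.8, 13.3]
grip_width: 0.0003
gripper_force: 6.6
```

play_rows:
  deltas:
    - [0.8,0.09,0,0,0]
    - [1.6,0.18,0,0,0]
    - [2.4,0.28,0,0,0]
    - [3.2,0.37,0,0,0]
    - [4,0.46,0,0,0]

```text
time: 6.52
position: [0.6478, 0.027, 0.2274]
ee_rot: [-3.141, 0.003, -3.033]
wrist_force: [-3.0, -0.1, 12.3]
grip_width: -0.0002
gripper_force: 6.4
```

play_rows:
  deltas:
    - [0.8,0.09,0,0,0]
    - [1.6,0.18,0,0,0]
    - [2.4,0.28,0,0,0]
    - [3.2,0.37,0,0,0]
    - [4,0.46,0,0,0]

```text
time: 7.15
position: [0.6877, 0.0316, 0.2274]
ee_rot: [-3.141, 0.003, -3.033]
wrist_force: [-1.0, -0.6, 12.7]
grip_width: 0.0
gripper_force: 6.1
```

play_rows:
  deltas:
    - [0.3,0.03,0,0,0]
    - [0.6,0.07,0,0,0]
    - [0.9,0.1,0,0,0]
    - [1.2,0.14,0,0,0]
    - [1.2,0.14,0,0,0]

```text
time: 7.78
position: [0.6986, 0.0328, 0.2273]
ee_rot: [-3.141, -0.001, -3.033]
wrist_force: [-8.2, -0.4, 14.0]
grip_width: 0.0002
gripper_force: 7.6
```

play_rows:
  deltas:
    - [0.3,0.03,0,0,0]
    - [0.6,0.07,0,0,0]
    - [0.6,0.07,0,0,0]

```text
time: 8.15
position: [0.7046, 0.0334, 0.2273]
ee_rot: [-3.141, -0.001, -3.034]
wrist_force: [-8.9, -1.1, 15.6]
grip_width: -0.0001
gripper_force: 7.5
```

Run:
```python
from h import *
im=optics.capture("scene");cv2.imwrite("pics/s2.png",cv2.resize(im[165:285,190:345],None,fx=5,fy=5,interpolation=2)[:,:,::-1])
```

```text
(no output)
```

View pics/s2.png

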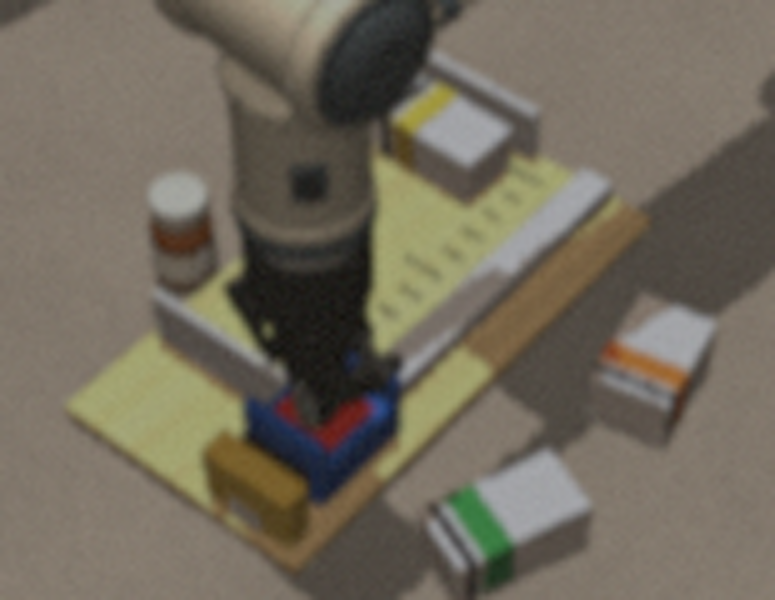

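The carriage is against the yellow stop and the fingertip has started to slip on the pad (-9 N). Next I lift straight up.

play_rows:
  deltas:
    - [0,0,0.4,0,0]
    - [0,0,1,0,0]
    - [0,0,2,0,0]
    - [0,0,4,0,0]
    - [0,0,8,0,0]

```text
time: 8.82
position: [0.7049, 0.0337, 0.3035]
ee_rot: [3.141, -0.004, -3.033]
wrist_force: [0.4, -0.8, -0.5]
grip_width: 0.0003
gripper_force: 0.0
```

play_rows:
  deltas:
    - [-4,0,4,0,0]
    - [-9,0,8,0,0]
    - [-14,0,9,0,0]
    - [-14,0,9,0,0]
    - [-14,0,9,0,0]

```text
time: 9.45
position: [0.5651, 0.0336, 0.3956]
ee_rot: [-3.141, 0.002, -3.033]
wrist_force: [-0.3, 0.3, -0.5]
grip_width: 0.0002
gripper_force: 0.0
```

Run:
```python
from h import *
from scipy.spatial.transform import Rotation as Ro
s=arm.observe();im=optics.capture("wrist")
W=np.eye(4);W[:3,:3]=Ro.from_euler("xyz",s["ee_rot"]).as_matrix();W[:3,3]=s["position"]
c=optics.get_calibration("wrist");M=np.linalg.inv(W@c["T_tool_cam"]);c["R"]=M[:3,:3];c["t"]=M[:3,3]
print(s["time"],s["position"],s["wrist_force"])
for a,ce,m in blobs(im,(0,130,50),(10,255,255),(170,130,50),(180,255,255),n=2): print(a,ce,onz(c,*ce,.062))
im=optics.capture("scene");cv2.imwrite("pics/s3.png",cv2.resize(im[165:285,190:345],None,fx=5,fy=5,interpolation=2)[:,:,::-1])
```

```text
9.45 [0.56511523 0.03363007 0.39564158] [-0.30218839  0.26597141 -0.45900853]
282 [383.78014184 156.22340426] [0.51961033 0.12489164 0.062     ]
209 [ 71.02392344 185.67942584] [ 0.58021745 -0.17097577  0.062     ]
```

View pics/s3.png

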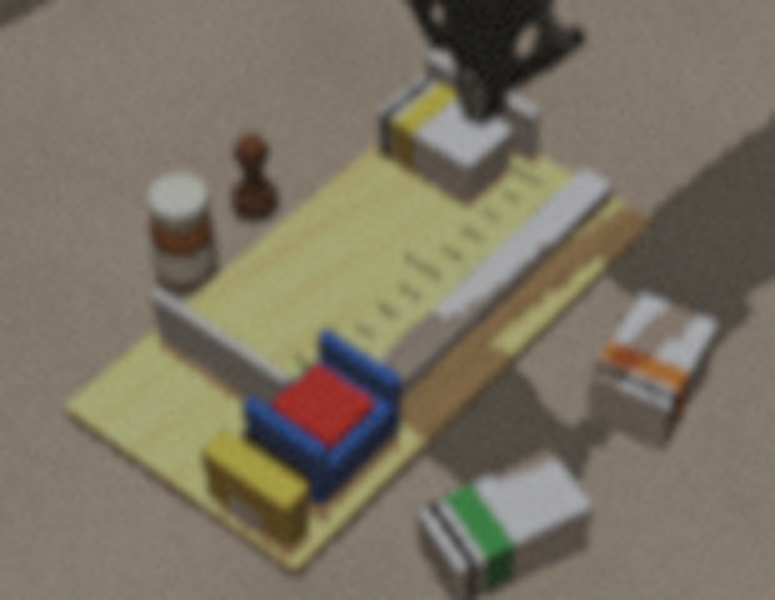

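The carriage is beside the stop with its pad at crop (325,405), and the other things look unmoved. Next I check the travel in numbers from the pad's displacement.

Run:
```python
from h import *
for k in range(1):
  R=[]
  for im in(np.load("scene.npy"),optics.capture("scene")):
    c=optics.get_calibration("scene");m=np.zeros_like(im);m[195:265,235:315]=im[195:265,235:315]
    b=blobs(m,(0,130,50),(10,255,255),(170,130,50),(180,255,255),n=1)[0];R.append(onz(c,*b[1],.062));print(b[0],b[1],R[-1])
  d=R[1]-R[0];print(np.linalg.norm(d),np.arctan2(d[1],d[0]))
  h=cv2.cvtColor(im,cv2.COLOR_RGB2HSV)
  for u,v in((247,434),(310,470)):pass
cv2.imwrite("pics/s4.png",cv2.resize(im[225:275,222:282],None,fx=10,fy=10,interpolation=2)[:,:,::-1])
```

```text
136 [288.28676471 213.91176471] [0.53051662 0.01710377 0.062     ]
174 [254.29885057 245.47126437] [0.70015879 0.03667109 0.062     ]
0.17076693274601032 0.11483714541957574
```

View pics/s4.png

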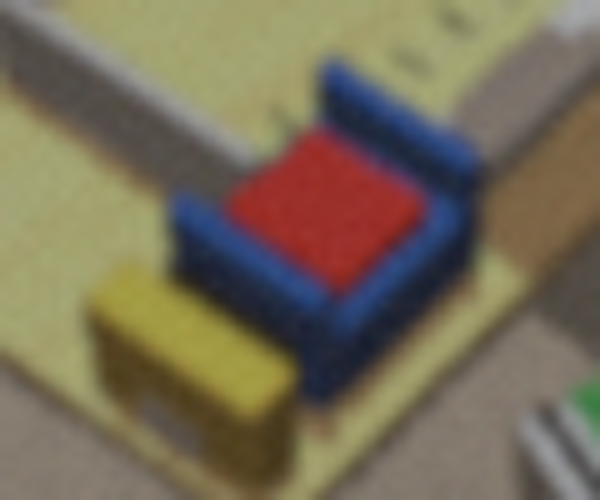

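The measured travel is 171 mm along the rail direction, the carriage face is at the stop, the button looks up, and the hand is clear.

```bash
python3 -c "
from bench import arm
print(arm.sign_off())"
```

```text
the job is handed in; nothing more can be done
None
```

I slid the carriage about 171 mm to the yellow end stop with the button held down. The hand is clear, the button looks up, the packs and other things look unmoved in the close view (mug and tape were outside it), and the job is handed in (no verdict was returned).

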